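Close the cold flask: nest the tapered stopper and press it home

ROBOT

A 7-joint arm with a two-finger parallel gripper is mounted at the origin on the work surface. World frame = base frame: x ahead of the robot, y to its left, z up, the work surface at z = 0. Lengths are in m, angles in rad, forces in N, time in s.
With the tool pointing down it reaches from about 0.425 to 1.025 m from the base axis. Payload 9.4 kg.
Tool frame: the origin (TCP) lies midway between the tips of the shut fingers; the grasp point (between the pads) lies hold_point_z behind it (hold_point_z is the distance from the TCP to the grasp point, in m); z points along the fingers, y is the line along which they close (so a half turn about z gives the same grasp; the last joint's range is limited). The gripper opens to 93 mm and grips with 3 to 60 N. Pads are 15 mm wide; open, the fingers measure 128 mm over their backs; the gripper's body (75 mm by 188 mm) begins 65 mm behind the grasp point.
Start: joints at [1.046, 0.599, -0.003, 1.599, 0.002, 0.943, -0.08], TCP at [0.314, -0.654, 0.219] pointing down, gripper open.
Joint ranges: [-2.57, 2.57], [-0.35, 1.97], [-1.29, 1.29], [0.11, 2.56], [-1.05, 4.19], [0.11, 1.86], [-2.63, 2.63]. Speed limits (rad/s): [2.22, 2.22, 3.01, 3.01, 3.14, 3.14, 3.14].

INTERFACE

Orientations are given as a unit quaternion [x, y, z, w].
In Python, from cell import * gives the robot as it stands.
- The arm moves only by the tool send_rows, never from a script. Its argument "deltas" is a list of rows, each a list of 3 entries, a list of its own where there are three numbers: the turn, a rotation vector about the tool's x, y, z in degrees, then the shift along the tool's x, y, z in cm, then the opening, from 0 (shut) to 1 (fully open). In form: [[[wx, wy, wz], [x, y, z], fingers], ...]. A call has 1 to 8 rows; each row is the pose to reach, as a shift and turn from the pose commanded when the call began, along the tool's axes at that moment; what a row does not reach only later rows make up. A row lasts 1/10 s, in which the tool goes at most 50 mm and 8.59 degrees, less where a joint would pass 70% of its speed; a pose out of reach is approached as far as the arm can. A call with a gripper value outside its range is refused whole. The fingers move at their own pace and stop on an object; "newtons" is the grip in N (left out, the last holds). Time passes only in rows, so rows that repeat a pose let the fingers close. It gives the time, the measured TCP pose, the force, the opening and the grip force at its end, in the units of the state.
- state(): the state, without advancing time (a new reading comes with each control period).
- camera(name): name is "scene" or "side" or "wrist"; returns a dict with "image" (400x640x3 uint8, red, green, blue), "depth" (400x640 float32, m along the optical axis (not along the pixel's ray), 0 where there is no reading), "K" (3x3 intrinsics, pixels), "camera_from_world" (4x4, takes a point from world to camera coordinates); the wrist camera has in their place "T_tool_cam" (4x4, takes a point from camera to tool coordinates, whose origin is the TCP and whose axes are the flange's). Camera axes: x right, y up, looking along -z (the intrinsics and any distortion apply to the point x, -y, -z); pixel columns grow to the right and rows downward; lengths in m; the calibration is good to about 2 mm. A picture is of the moment at which its call begins: read the wrist's pose just before it.
- hand_in(): hands the job in; it is judged then, once.
Trained networks look in a picture, given as the dict that the camera call returned (one of the last four; its "shot" number tells which), for a name from the list of things; names that differ only in an ending like _2 or _b are one class to them, and where a whole thing is asked for, a point or a joint stands for the part that bears it (a point fixed in the world has none). Each returns a list of dicts, best first, with "conf" (0 to 1); they miss things now and then, are a little off and sometimes report something else, mostly with a low value. They report only what shows in the picture. A call takes as long as a camera call. They do not tell look-alikes from the thing itself.
- spot_in(picture, name): "at" ([column, row] as shares, 0 to 1, of the picture: columns of its width, rows of its height, amid what is visible of it).
- outline_of(picture, name): "pixels" (400x640 bool, what is visible of it) and "at" ([column, row] as shares, 0 to 1, of the picture: columns of its width, rows of its height, amid what is visible of it).
The state is a dict: "time_s": time; "joints": joint angles; "qvel": joint speeds; "tau": joint torques, N m; "ee_pos": TCP position; "orientation": TCP orientation; "force": force on the tool from outside, world axes, zero at the start; "ft_torque": the same for the moment, N m; "grip_width": finger opening in m; "finger_force": force on a finger pad.
Only numpy, scipy, OpenCV 4.12 (cv2) and the standard library are available. Lean on these libraries where they do the work, as an engineer would, in place of code of your own. Each camera call takes 0.05 s, during which the arm holds its last target. There are 200 camera calls.

TASK

Close the steel cold flask in the bench holder with the larger of the two white tapered stoppers: lower it lightly into the black collar in the flask's neck, let go so that it centres itself, then push it down, gently but firmly, until the collar is fully home, flush with the flask's rim, and the stopper is wedged tight against the stop. Do not drop or force the stopper or lean on the flask, leave the stopper standing upright in the neck, and leave the other things alone.

Things in the scene. Friction and masses are not known exactly. Their poses are not given: they have to be found in the camera images.
- stopper: the larger stopper, white plastic, 84 mm tall, 0.14 to 0.28 kg, loose, standing on its foot. Origin at the centre of its underside, z up its axis. From the bottom: solid cone, radius 20 mm at the foot to 36 mm at 44 mm height; round top plate, radius 38 mm, 44 to 50 mm; cylindrical knob to grasp, radius 15 mm, 50 to 84 mm, flat on top
- stopper_small: the smaller stopper, same look and the same heights and knob but a slimmer cone (radius 13.6 to 24.5 mm) and a top plate of radius 26 mm; too small for the neck; leave alone. Origin at the centre of its underside
- stand: the bench holder, fixed: a dark steel base plate 120 (x) by 190 (y) by 12 mm with two upright steel posts (radius 7 mm, top at 162 mm) at y = +78 and -78 mm. Origin at the centre of the plate's underside, on the counter, z up. The open steel flask (outer radius 54 mm, 120 mm tall) is clamped between the posts, its upright axis through this origin, and does not move
- neck_axis (a point): point 12 mm above the counter, on the neck's axis. The flask's height is NOT measured: its rim is 140 to 200 mm above the counter. In the neck sits a black rubber collar, outer radius 42 mm; its tapered bore (radius 34.5 mm at the top, 22 mm at 36 mm depth) matches the larger stopper. Nested, that stopper's underside is 39 mm below the collar's top, its knob's top 45 mm above it
- seat (a joint): how far the collar is pushed into the neck, m: 0 = up, its top 12 mm above the flask's rim; 0.012 = home, flush with the rim, at a hard stop. Starts at 0 to 0.002. Tight: stays where left, takes about 7 N to push down (the stopper's weight does not move it); at the stop the force rises steeply. There a push of 13 to 20 N wedges the stopper tight, under 12 N leaves it slack, over 28 N is forcing it
- spray: bystander: upright spray bottle, radius 33 mm, 230 mm tall, loose; leave alone. Origin at the centre of its underside
- cup: bystander: paper cup, rim radius 36 mm, 85 mm tall, loose; leave alone. Origin at the centre of its underside
Mind the look-alikes: they are no part of the job. What is shaped like the stopper but blue, orange or purple is not meant.

How it is judged:
On the way, in this order (a step that is already met when the one before it is completed fails the run):
1. the larger stopper stands by itself in the flask's neck, let go, centred within 6 mm and upright within 0.12 rad, before the collar has been pushed down more than 6 mm (horizontal distance between stopper and stand below 0.006 m and height (world z) of stopper above 0.09 m and angle between stopper's own z axis and vertical below 0.12 rad and contact force between the fingers and stopper below 0.1 N and linear speed of stopper below 0.02 m/s and value of joint seat below 0.006 m), for 0.2 s.
2. pressed home and wedged tight: the collar is down 10.5 mm or more, with 14 N or more of wedging contact force between stopper and collar (as a push of about 12 N at the stop gives) (horizontal distance between stopper and stand below 0.004 m and height (world z) of stopper above 0.09 m and angle between stopper's own z axis and vertical below 0.06 rad and value of joint seat above 0.0105 m and contact force between stopper and stand above 14 N), for 0.1 s.
At the end, for the whole second after the job is handed in: The larger stopper stands at rest and let go in the flask's neck, its axis within 4 mm of the neck's axis and upright within 0.06 rad, with the collar pushed at least 10.5 mm of its 12 mm down (flush with the rim) (horizontal distance between stopper and stand below 0.004 m and height (world z) of stopper above 0.09 m and angle between stopper's own z axis and vertical below 0.06 rad and value of joint seat above 0.0105 m and contact force between the fingers and stopper below 0.1 N and linear speed of stopper below 0.02 m/s and angular speed of stopper below 0.3 rad/s); the robot touches nothing.
It fails at once if the stopper is forced: more than 40 N of contact force between it and the flask, collar or holder (a push of about 30 N) (contact force between stopper and stand above 40 N).
It fails at once if the robot leans on or bumps the flask, collar or holder with more than 10 N (contact force between any of the fingers, the arm and stand above 10 N).
It fails at once if the stopper is dropped: it moves faster than 0.35 m/s (a fall of 6 mm) while not held (contact force between the fingers and stopper below 0.1 N and linear speed of stopper above 0.35 m/s).
It fails at once if the smaller stopper, the spray bottle or the cup is moved by more than 25 mm (distance of any of stopper_small, spray, cup from where it was at the start of the episode above 0.025 m).
It also fails if it takes over 58 s, if anything falls off the work surface, if the arm or the gripper's body presses on something with over 40 N, if the wrist force passes 120 N, or if a joint passes its speed limit or range.

## Working session

There is one attempt and no reset: what is moved stays moved. The work goes in short steps, Python scripts to look and compute and a tool call to move; the robot and the scene stay as the last step left them, time stands still between calls to the robot, and variables do not carry over. Pictures are saved under pics/ and viewed, at most 10 in all, crops included, and the job is handed in when it is done.

Besides the shell and the picture viewer there is one more tool, called by a JSON object that holds its "name" and its "arguments", one argument or row to a line. send_rows: Moves the arm, as the interface text tells. Its arguments: {"type":"object","properties":{"deltas":{"type":"array","items":{"type":"array"}},"newtons":{"type":"number"}},"required":["deltas"]}

```bash
mkdir -p pics; cat > h.py <<'E'
from cell import *
import numpy as np, cv2
from scipy.spatial.transform import Rotation as R
def pts(c, T=None):
    d=c["depth"]; K=c["K"]; v,u=np.mgrid[0:400,0:640]
    p=np.stack([(u-K[0,2])/K[0,0]*d, -(v-K[1,2])/K[1,1]*d, -d],-1)
    M=np.linalg.inv(c["camera_from_world"]) if T is None else T@c["T_tool_cam"]
    return p@M[:3,:3].T+M[:3,3]
def tool(s):
    T=np.eye(4);T[:3,:3]=R.from_quat(s["orientation"]).as_matrix();T[:3,3]=s["ee_pos"];return T
E
python3 - <<'E'
from h import *
s=state(); print({k:np.round(v,3) if not isinstance(v,dict) else v for k,v in s.items()}); 
try: print(hold_point_z)
except Exception as e: print(e)
for n in ["scene","side"]:
    c=camera(n); cv2.imwrite(f"pics/{n}0.png",c["image"][:,:,::-1]); P=pts(c)
    for o in ["stopper","stopper_small","stand","spray","cup"]:
        for r in outline_of(c,o)[:4]:
            q=P[r["pixels"]&(c["depth"]>0)]; rgb=c["image"][r["pixels"]].mean(0)
            if len(q): print(n,o,round(r["conf"],2),np.round(np.array(r["at"])*[640,400]),len(q),np.round(np.percentile(q,[2,50,98],axis=0),3).tolist(),rgb.round())
E
```

```text
{'time_s': np.float64(0.0), 'joints': array([ 1.046,  0.6  , -0.003,  1.6  ,  0.002,  0.943, -0.08 ]), 'qvel': array([-0.   ,  0.001,  0.001, -0.001, -0.   , -0.001, -0.001]), 'tau': array([-1.0000e-03, -7.6508e+01,  1.4980e+00, -2.5234e+01, -5.2000e-02,
        1.7000e-02,  0.0000e+00]), 'ee_pos': array([ 0.314, -0.653,  0.218]), 'orientation': array([ 0.975,  0.222, -0.   , -0.001]), 'force': array([-0.526,  0.394,  0.279]), 'ft_torque': array([-0.032,  0.002, -0.009]), 'finger_force': np.float64(0.0), 'grip_width': np.float64(0.093)}
0.0188
scene stopper 0.88 [360. 189.] 737 [[0.409, -0.114, -0.0], [0.464, -0.07, 0.048], [0.488, -0.045, 0.083]] [103.  56. 126.]
scene stopper 0.74 [337. 260.] 987 [[0.65, -0.002, 0.008], [0.691, 0.04, 0.048], [0.715, 0.064, 0.083]] [204. 114.  49.]
scene stopper 0.64 [340. 214.] 808 [[0.535, -0.082, 0.004], [0.578, -0.041, 0.048], [0.602, -0.017, 0.083]] [201. 203. 196.]
scene stopper 0.55 [313. 188.] 707 [[0.487, -0.212, -0.001], [0.529, -0.168, 0.047], [0.553, -0.144, 0.083]] [ 43.  77. 151.]
scene stopper_small 0.94 [283. 169.] 434 [[0.502, -0.29
[... 587 characters left out ...]
235.] 585 [[0.418, -0.104, 0.006], [0.445, -0.065, 0.048], [0.482, -0.043, 0.083]] [72. 39. 85.]
side stopper 0.61 [324. 236.] 571 [[0.531, -0.078, 0.005], [0.557, -0.037, 0.048], [0.596, -0.015, 0.083]] [140. 143. 130.]
side stopper_small 0.59 [365. 202.] 284 [[0.494, -0.355, -0.001], [0.51, -0.263, 0.048], [0.538, -0.208, 0.084]] [122. 125. 116.]
side stand 0.92 [266. 286.] 6211 [[0.529, 0.136, 0.003], [0.572, 0.246, 0.11], [0.638, 0.303, 0.203]] [56. 56. 54.]
side spray 0.72 [348. 154.] 1058 [[0.627, -0.47, 0.006], [0.657, -0.441, 0.113], [0.693, -0.428, 0.226]] [87. 98. 82.]
side cup 0.67 [290. 214.] 713 [[0.653, -0.126, 0.002], [0.68, -0.076, 0.058], [0.72, -0.058, 0.084]] [78. 64. 44.]
```

View pics/scene0.png

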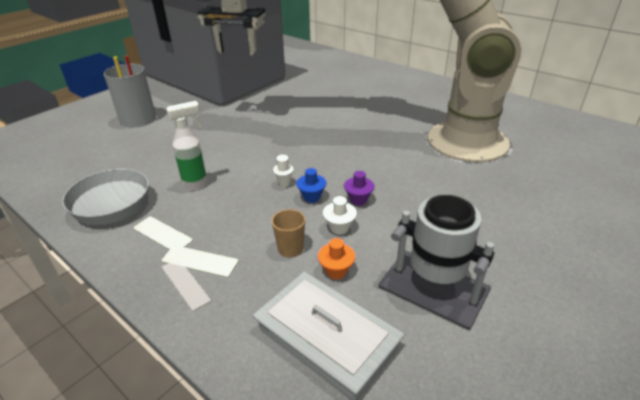

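```bash
cat >> h.py <<'E'
def circ(q):
    A=np.c_[2*q[:,:2],np.ones(len(q))]; x=np.linalg.lstsq(A,(q[:,:2]**2).sum(1),rcond=None)[0]
    return np.round([x[0],x[1],np.sqrt(max(0,x[2]+x[0]**2+x[1]**2)),len(q)],4).tolist()
E
python3 - <<'E'
from h import *
for n in ["scene","side"]:
    c=camera(n); P=pts(c); ok=c["depth"]>0
    for o,xy in (("stopper",(.565,-.043)),("stopper_small",(.521,-.27))):
        near=ok&(np.hypot(P[...,0]-xy[0],P[...,1]-xy[1])<.06)
        for a,b in((.079,.09),(.055,.078),(.046,.0495)):
            q=P[near&(P[...,2]>a)&(P[...,2]<b)]
            if len(q)>5: print(n,o,a,circ(q),np.round(np.r_[q.min(0),q.max(0)],3))
    near=ok&(np.hypot(P[...,0]-.6,P[...,1]-.217)<.07)&(P[...,2]>.1)
    q=P[near]; print(np.histogram(q[:,2],bins=np.arange(.13,.23,.004)))
    for a,b in((.14,.155),(.155,.17),(.17,.18),(.18,.19),(.19,.198),(.198,.212)):
        q=P[near&(P[...,2]>a)&(P[...,2]<b)]
        if len(q)>5: print(n,a,circ(q),np.round(np.r_[q.min(0),q.max(0)],3))
E
```

```text
scene stopper 0.079 [0.5669, -0.0506, 0.0106, 91.0] [ 0.552 -0.065  0.079  0.581 -0.036  0.086]
scene stopper 0.055 [0.5667, -0.0507, 0.0136, 105.0] [ 0.563 -0.06   0.055  0.582 -0.035  0.078]
scene stopper 0.046 [0.5675, -0.0499, 0.0288, 348.0] [ 0.528 -0.088  0.046  0.605 -0.013  0.049]
scene stopper_small 0.079 [0.5177, -0.2754, 0.0111, 62.0] [ 0.503 -0.292  0.079  0.533 -0.261  0.085]
scene stopper_small 0.055 [0.5193, -0.2741, 0.0121, 84.0] [ 0.507 -0.284  0.055  0.533 -0.26   0.078]
scene stopper_small 0.046 [0.5228, -0.2537, 0.0282, 93.0] [ 0.493 -0.3    0.046  0.544 -0.211  0.049]
(array([125, 193, 269, 134, 128, 118, 119, 125, 110, 138, 171, 191, 180,
       205, 240, 678, 185, 259, 351,   0,   0,   0,   0,   0]), array([0.13 , 0.134, 0.138, 0.142, 0.146, 0.15 , 0.154, 0.158, 0.162,
       0.166, 0.17 , 0.174, 0.178, 0.182, 0.186, 0.19 , 0.194, 0.198,
       0.202, 0.206, 0.21 , 0.214, 0.218, 0.222, 0.226]))
scene 0.14 [0.592, 0.2145, 0.0522, 499.0] [0.545 0.148 0.14  0.647 0.286 0.155]
scene 0.155 [0.5997, 0.2172, 0.0455, 459.0] [0.566 0.162 0.155 0.646 0.286 0.17 ]
scene 0
[... 1014 characters left out ...]
 0,   0,   0,   0,   0]), array([0.13 , 0.134, 0.138, 0.142, 0.146, 0.15 , 0.154, 0.158, 0.162,
       0.166, 0.17 , 0.174, 0.178, 0.182, 0.186, 0.19 , 0.194, 0.198,
       0.202, 0.206, 0.21 , 0.214, 0.218, 0.222, 0.226]))
side 0.14 [0.5879, 0.2131, 0.05, 317.0] [0.535 0.166 0.14  0.627 0.28  0.155]
side 0.155 [0.5835, 0.221, 0.043, 314.0] [0.536 0.186 0.155 0.628 0.285 0.17 ]
side 0.17 [0.5817, 0.2219, 0.0412, 316.0] [0.536 0.18  0.17  0.633 0.265 0.18 ]
side 0.18 [0.582, 0.2202, 0.0419, 369.0] [0.535 0.177 0.18  0.629 0.263 0.19 ]
side 0.19 [0.5866, 0.2142, 0.0427, 566.0] [0.536 0.16  0.19  0.643 0.264 0.198]
side 0.198 [0.5889, 0.2103, 0.0381, 410.0] [0.548 0.166 0.198 0.631 0.252 0.205]
```

The scene shows the larger white stopper at about pixel (340,214) and the small one at (283,170). The flask is at (447,240), with its collar top at about z = 0.204. The measured plate sizes agree with this. I'll move above the stopper.

{"name": "send_rows", "arguments": {
  "deltas": [
    [[0, 0, 0], [48.9, -43.5, 0], 1],
    [[0, 0, 0], [48.9, -43.5, 0], 1],
    [[0, 0, 0], [48.9, -43.5, 0], 1],
    [[0, 0, 0], [48.9, -43.5, 0], 1],
    [[0, 0, 0], [48.9, -43.5, 0], 1],
    [[0, 0, 0], [48.9, -43.5, 0], 1],
    [[0, 0, 0], [48.9, -43.5, 0], 1],
    [[0, 0, 0], [48.9, -43.5, 0], 1]
  ]
}}

```text
time_s: 1.5
ee_pos: [0.4688, -0.2827, 0.219]
orientation: [0.975, 0.222, 0.0, 0.0]
force: [0.9, -0.2, -1.0]
grip_width: 0.093
finger_force: 0.0
```

```bash
cat > rel.py <<'E'
from h import *
import sys
def rel(x,y,z):
    s=state();T=tool(s); return np.round(100*T[:3,:3].T@(np.array([x,y,z])-T[:3,3]),2), s
if __name__=="__main__":
    d,s=rel(*map(float,sys.argv[1:4])); T=tool(s)
    print("cm",d,"t",round(float(s["time_s"]),2),"pos",np.round(s["ee_pos"],4),"F",np.round(s["force"],2),"axes",np.round(T[:3,:3],3).tolist(),"w",s["grip_width"])
E
python3 rel.py .5655 -.05 .218
```

```text
cm [ 18.79 -16.79   0.09] t 1.5 pos [ 0.4688 -0.2827  0.219 ] F [ 0.86 -0.24 -0.96] axes [[0.901, 0.433, 0.001], [0.433, -0.901, -0.0], [0.0, 0.001, -1.0]] w 0.09295534332853576
```

{"name": "send_rows", "arguments": {
  "deltas": [
    [[0, 0, 0], [18.8, -16.8, 0], 1],
    [[0, 0, 0], [18.8, -16.8, 0], 1],
    [[0, 0, 0], [18.8, -16.8, 0], 1],
    [[0, 0, 0], [18.8, -16.8, 0], 1],
    [[0, 0, 0], [18.8, -16.8, 0], 1],
    [[0, 0, 0], [18.8, -16.8, 0], 1],
    [[0, 0, 0], [18.8, -16.8, 0], 1],
    [[0, 0, 0], [18.8, -16.8, 0], 1]
  ]
}}

```text
time_s: 2.3
ee_pos: [0.5644, -0.0529, 0.2186]
orientation: [0.975, 0.221, -0.0, 0.0]
force: [-0.8, -0.6, 0.7]
grip_width: 0.0929
finger_force: 0.0
```

```bash
python3 - <<'E'
from h import *
s=state(); c=camera("wrist"); cv2.imwrite("pics/w1.png",c["image"][:,:,::-1]); P=pts(c,tool(s)); ok=c["depth"]>0
print(np.round(s["ee_pos"],4), np.round(c["T_tool_cam"],3).tolist())
near=ok&(np.hypot(P[...,0]-.5655,P[...,1]+.05)<.06)
for a,b in((.079,.09),(.055,.078),(.045,.054)):
    q=P[near&(P[...,2]>a)&(P[...,2]<b)]
    if len(q)>5: print(a,circ(q),np.round(np.r_[q.min(0),q.max(0),q.mean(0)],4))
E
python3 rel.py .5655 -.05 .056
```

```text
[ 0.5644 -0.0529  0.2186] [[-0.001, 0.968, 0.251, 0.069], [1.0, 0.001, 0.001, 0.001], [0.001, 0.251, -0.968, -0.166], [0.0, 0.0, 0.0, 1.0]]
0.079 [0.566, -0.0509, 0.0105, 597.0] [ 0.5513 -0.0658  0.0794  0.5803 -0.0366  0.0866  0.5662 -0.0508  0.0841]
0.055 [0.5656, -0.0511, 0.0147, 84.0] [ 0.563  -0.0619  0.0552  0.5804 -0.0364  0.078   0.5767 -0.0464  0.0668]
0.045 [0.5652, -0.0513, 0.0293, 2480.0] [ 0.5277 -0.0889  0.0457  0.6033 -0.0137  0.0538  0.568  -0.05    0.0502]
cm [ 0.26 -0.27 16.26] t 2.35 pos [ 0.5643 -0.0534  0.2186] F [-0.4  -0.79 -0.72] axes [[0.902, 0.431, -0.0], [0.431, -0.902, -0.001], [-0.001, 0.001, -1.0]] w 0.09290084809650932
```

View pics/w1.png

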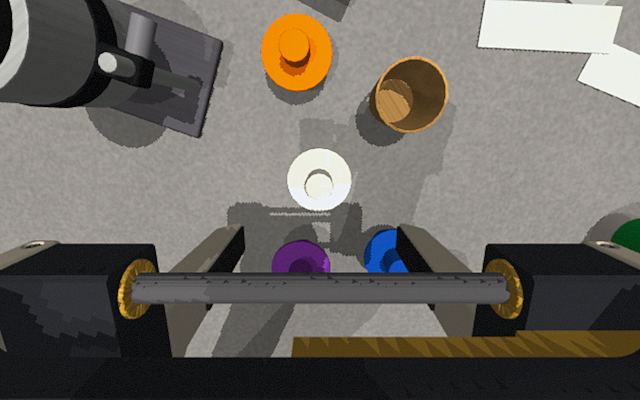

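{"name": "send_rows", "arguments": {
  "deltas": [
    [[0, 0, 0], [0.1, 0.0, 4], 1],
    [[0, 0, 0], [0.1, 0.0, 8], 1],
    [[0, 0, 0], [0.1, 0.0, 11], 1],
    [[0, 0, 0], [0.1, 0.0, 11], 1],
    [[0, 0, 0], [0.1, 0.0, 11], 1]
  ]
}}

```text
time_s: 2.85
ee_pos: [0.5656, -0.0526, 0.109]
orientation: [0.975, 0.221, -0.0, 0.0]
force: [-0.1, -0.9, -0.9]
grip_width: 0.0929
finger_force: 0.0
```

```bash
python3 rel.py .5657 -.0508 .057
```

```text
cm [ 0.09 -0.15  5.2 ] t 2.85 pos [ 0.5656 -0.0526  0.109 ] F [-0.06 -0.92 -0.86] axes [[0.902, 0.431, -0.001], [0.431, -0.902, -0.0], [-0.001, -0.0, -1.0]] w 0.09287020674486016
```

{"name": "send_rows", "arguments": {
  "deltas": [
    [[0, 0, 0], [0.1, -0.15, 3], 1],
    [[0, 0, 0], [0.1, -0.15, 5.2], 1],
    [[0, 0, 0], [0.1, -0.15, 5.2], 1],
    [[0, 0, 0], [0.1, -0.15, 5.2], 0.2],
    [[0, 0, 0], [0.1, -0.15, 5.2], 0.2],
    [[0, 0, 0], [0.1, -0.15, 5.2], 0.2],
    [[0, 0, 0], [0.1, -0.15, 5.2], 0.2],
    [[0, 0, 0], [0.1, -0.15, 5.2], 0.2]
  ],
  "newtons": 20
}}

```text
time_s: 3.65
ee_pos: [0.5663, -0.0494, 0.0571]
orientation: [0.975, 0.222, 0.0, 0.0]
force: [0.4, 0.7, -0.1]
grip_width: 0.0579
finger_force: 0.0
```

```bash
python3 rel.py .5657 -.0508 .057
```

```text
cm [-0.11  0.1   0.01] t 3.65 pos [ 0.5663 -0.0494  0.0571] F [ 0.35  0.7  -0.15] axes [[0.901, 0.433, 0.001], [0.433, -0.901, -0.0], [0.001, 0.0, -1.0]] w 0.05791669182491006
```

{"name": "send_rows", "arguments": {
  "deltas": [
    [[0, 0, 0], [0, 0.1, 0], 0.2],
    [[0, 0, 0], [0, 0.1, 0], 0.1],
    [[0, 0, 0], [0, 0.1, 0], 0.1],
    [[0, 0, 0], [0, 0.1, 0], 0.1],
    [[0, 0, 0], [0, 0.1, 0], 0.1],
    [[0, 0, 0], [0, 0.1, 0], 0.1],
    [[0, 0, 0], [0, 0.1, 0], 0.1],
    [[0, 0, 0], [0, 0.1, 0], 0.1]
  ],
  "newtons": 20
}}

```text
time_s: 4.45
ee_pos: [0.5664, -0.0503, 0.0565]
orientation: [0.975, 0.222, -0.0, 0.0]
force: [-0.9, -0.2, -1.2]
grip_width: 0.0294
finger_force: 20.0
```

{"name": "send_rows", "arguments": {
  "deltas": [
    [[0, 0, 0], [0, 0, -1], 0.1],
    [[0, 0, 0], [0, 0, -4], 0.1],
    [[0, 0, 0], [0, 0, -8], 0.1],
    [[0, 0, 0], [0, 0, -12], 0.1],
    [[0, 0, 0], [0, 0, -16], 0.1],
    [[0, 0, 0], [0, 0, -20], 0.1],
    [[0, 0, 0], [0, 0, -24], 0.1],
    [[0, 0, 0], [0, 0, -26], 0.1]
  ]
}}

```text
time_s: 5.25
ee_pos: [0.567, -0.0503, 0.321]
orientation: [0.975, 0.222, 0.002, 0.0]
force: [0.6, -0.1, -3.0]
grip_width: 0.0302
finger_force: 20.0
```

```bash
python3 rel.py .5905 .2095 .315
```

```text
cm [ 13.37 -22.4    0.61] t 5.25 pos [ 0.567  -0.0503  0.321 ] F [ 0.63 -0.14 -2.99] axes [[0.901, 0.433, 0.005], [0.433, -0.901, 0.0], [0.004, 0.002, -1.0]] w 0.030160812437263474
```

{"name": "send_rows", "arguments": {
  "deltas": [
    [[0, 0, 0], [0.5, -3, 0], 0.1],
    [[0, 0, 0], [1, -7, 0], 0.1],
    [[0, 0, 0], [1.5, -11, 0], 0.1],
    [[0, 0, 0], [2, -15, 0], 0.1],
    [[0, 0, 0], [3, -19, 0], 0.1],
    [[0, 0, 0], [3.4, -22.4, 0], 0.1],
    [[0, 0, 0], [3.4, -22.4, 0], 0.1],
    [[0, 0, 0], [3.4, -22.4, 0], 0.1]
  ]
}}

```text
time_s: 6.05
ee_pos: [0.4995, 0.1667, 0.317]
orientation: [0.975, 0.223, -0.0, 0.0]
force: [0.7, -0.1, -1.2]
grip_width: 0.0294
finger_force: 20.0
```

```bash
python3 - <<'E'
from h import *
s=state(); c=camera("wrist"); cv2.imwrite("pics/w2.png",c["image"][:,:,::-1]); P=pts(c,tool(s)); ok=c["depth"]>0
print(np.round(s["ee_pos"],4))
near=ok&(np.hypot(P[...,0]-.5905,P[...,1]-.2095)<.065)&(P[...,2]<.215)
print(np.histogram(P[near][:,2],bins=np.arange(.16,.22,.003)))
for a,b in((.183,.196),(.187,.194),(.199,.208),(.202,.206)):
    q=P[near&(P[...,2]>a)&(P[...,2]<b)]
    if len(q)>5:
        rr=circ(q); d=np.hypot(q[:,0]-rr[0],q[:,1]-rr[1]); print(a,rr,np.round(np.percentile(d,[1,5,50,95,99]),4),np.round(np.r_[q.min(0),q.max(0),q.mean(0)],4))
        (x,y),r=cv2.minEnclosingCircle((q[:,:2]*1000).astype(np.float32)); print("  enc",x,y,r)
E
python3 rel.py .5905 .2095 .315
```

```text
[0.4995 0.1667 0.317 ]
(array([   4,    8,   36,  181,  194,  236,  243,  261,  280,  336,  856,
       3280,  371,  357, 1739,  903,    0,    0,    0]), array([0.16 , 0.163, 0.166, 0.169, 0.172, 0.175, 0.178, 0.181, 0.184,
       0.187, 0.19 , 0.193, 0.196, 0.199, 0.202, 0.205, 0.208, 0.211,
       0.214, 0.217]))
0.183 [0.5905, 0.208, 0.0446, 4845.0] [0.027  0.0279 0.0471 0.0529 0.0534] [0.537  0.1544 0.183  0.6437 0.2616 0.196  0.5924 0.209  0.1927]
  enc 590.8555908203125 207.9636688232422 53.968467712402344
0.187 [0.5902, 0.2077, 0.0447, 2830.0] [0.028  0.0288 0.047  0.0531 0.0538] [0.537  0.1544 0.187  0.6437 0.2616 0.194  0.5906 0.2079 0.1925]
  enc 590.8555908203125 207.9636688232422 53.968467712402344
0.199 [0.5906, 0.208, 0.0372, 2999.0] [0.0324 0.033  0.0371 0.0413 0.0417] [0.549  0.1666 0.199  0.6324 0.2496 0.2074 0.5934 0.2093 0.2041]
  enc 590.9633178710938 207.9214324951172 42.05656814575195
0.202 [0.5907, 0.208, 0.0377, 2531.0] [0.0334 0.0338 0.0377 0.0414 0.0417] [0.549  0.1666 0.202  0.6324 0.2496 0.206  0.593  0.2093 0.2045]
  enc 590.9633178710938 207.9214324951172 42.05656814575195
cm [10.06 -0.03  0.19] t 6.1 pos [0.4999 0.1657 0.3169] F [ 0.18 -0.22 -1.57] axes [[0.901, 0.433, 0.0], [0.433, -0.901, -0.001], [-0.0, 0.001, -1.0]] w 0.029660017574832023
```

View pics/w2.png

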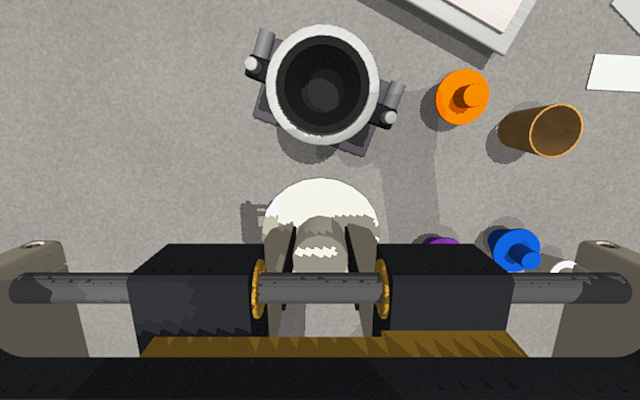

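The wrist image shows the flask mouth centred near pixel (322,85). Circle fits of 54 mm and 42 mm match the given sizes, so the axis is at (0.5907, 0.2082) and the collar top at 0.2045. The stopper hangs straight in the fingers. Next I move over the neck.

{"name": "send_rows", "arguments": {
  "deltas": [
    [[0, 0, 0], [3, 0, 0], 0.1],
    [[0, 0, 0], [6, 0.1, 0], 0.1],
    [[0, 0, 0], [9, 0.1, 0], 0.1],
    [[0, 0, 0], [10, 0.1, 0], 0.1],
    [[0, 0, 0], [10, 0.1, 0], 0.1],
    [[0, 0, 0], [10, 0.1, 0], 0.1],
    [[0, 0, 0], [10, 0.1, 0], 0.1],
    [[0, 0, 0], [10, 0.1, 0], 0.1]
  ]
}}

```text
time_s: 6.9
ee_pos: [0.59, 0.2081, 0.317]
orientation: [0.975, 0.222, 0.0, 0.0]
force: [-0.7, 0.0, -0.7]
grip_width: 0.0295
finger_force: 20.0
```

```bash
python3 - <<'E'
from h import *
s=state();print(s["force"],s["time_s"])
for n in ["scene","side"]:
    c=camera(n); cv2.imwrite(f"pics/{n}1.png",c["image"][:,:,::-1]); P=pts(c); ok=(c["depth"]>0)&(c["image"].min(-1)>130 if n=="scene" else c["image"].min(-1)>90)
    m=ok&(np.hypot(P[...,0]-.5907,P[...,1]-.2082)<.045)&(P[...,2]>.21)&(P[...,2]<.33)
    for a in np.arange(.245,.32,.005):
        q=P[m&(abs(P[...,2]-a)<.0025)]
        if len(q)>8: print(n,round(a,3),circ(q))
    q=P[m]; print(q[:,2].min())
E
python3 rel.py .5907 .2082 .24
```

```text
[-0.73753922  0.0420374  -0.73270748] 6.9
scene 0.26 [0.5927, 0.2055, 0.0161, 10.0]
scene 0.3 [0.602, 0.2177, 0.0183, 9.0]
scene 0.305 [0.5903, 0.2075, 0.036, 101.0]
scene 0.31 [0.5928, 0.2083, 0.0272, 542.0]
scene 0.315 [0.5914, 0.2114, 0.0114, 41.0]
scene 0.32 [0.5932, 0.2175, 0.0109, 48.0]
0.25803100544799756
side 0.26 [0.588, 0.2111, 0.0176, 10.0]
side 0.275 [0.5877, 0.2076, 0.0255, 9.0]
side 0.285 [0.5885, 0.2147, 0.0236, 11.0]
side 0.29 [0.5894, 0.2089, 0.0297, 15.0]
side 0.295 [0.5897, 0.2189, 0.0243, 10.0]
side 0.3 [0.5868, 0.2151, 0.0283, 15.0]
side 0.305 [0.587, 0.2113, 0.0339, 70.0]
side 0.31 [0.5867, 0.2089, 0.0304, 307.0]
0.25887903529421435
cm [0.03 0.03 7.7 ] t 7.0 pos [0.5903 0.2084 0.317 ] F [ 0.71 -0.05 -1.52] axes [[0.901, 0.433, 0.0], [0.433, -0.901, -0.0], [0.0, 0.0, -1.0]] w 0.02940774004770754
```

{"name": "send_rows", "arguments": {
  "deltas": [
    [[0, 0, 0], [0.03, 0, 2], 0.1],
    [[0, 0, 0], [0.03, 0, 4], 0.1],
    [[0, 0, 0], [0.03, 0, 6], 0.1],
    [[0, 0, 0], [0.03, 0, 7.5], 0.1],
    [[0, 0, 0], [0.03, 0, 8.3], 0.1],
    [[0, 0, 0], [0.03, 0, 8.5], 0.1],
    [[0, 0, 0], [0.03, 0, 8.5], 0.1],
    [[0, 0, 0], [0.03, 0, 8.5], 0.1]
  ]
}}

```text
time_s: 7.8
ee_pos: [0.5914, 0.209, 0.2324]
orientation: [0.975, 0.222, 0.001, -0.0]
force: [0.2, -0.0, -2.6]
grip_width: 0.0297
finger_force: 20.0
```

```bash
python3 rel.py .5907 .2082 .2225
```

```text
cm [-0.1   0.04  0.99] t 7.8 pos [0.5914 0.209  0.2324] F [ 0.19 -0.05 -2.63] axes [[0.901, 0.433, 0.001], [0.433, -0.901, 0.0], [0.001, 0.0, -1.0]] w 0.029744192818024866
```

{"name": "send_rows", "arguments": {
  "deltas": [
    [[0, 0, 0], [-0.05, 0, 0.2], 0.1],
    [[0, 0, 0], [-0.05, 0, 0.4], 0.1],
    [[0, 0, 0], [-0.05, 0, 0.6], 0.1],
    [[0, 0, 0], [-0.05, 0, 0.7], 0.1],
    [[0, 0, 0], [-0.05, 0, 0.7], 0.1]
  ]
}}

```text
time_s: 8.3
ee_pos: [0.5906, 0.2087, 0.2245]
orientation: [0.975, 0.222, 0.0, -0.0]
force: [-0.4, 0.0, -0.9]
grip_width: 0.0299
finger_force: 20.0
```

{"name": "send_rows", "arguments": {
  "deltas": [
    [[0, 0, 0], [0, 0, 0.1], 0.1],
    [[0, 0, 0], [0, 0, 0.1], 0.1],
    [[0, 0, 0], [0, 0, 0.1], 0.1]
  ]
}}

```text
time_s: 8.6
ee_pos: [0.5908, 0.2088, 0.2237]
orientation: [0.975, 0.222, 0.0, -0.0]
force: [1.3, 0.5, -1.3]
grip_width: 0.0295
finger_force: 20.0
```

{"name": "send_rows", "arguments": {
  "deltas": [
    [[0, 0, 0], [0, 0, 0.05], 0.1],
    [[0, 0, 0], [0, 0, 0.05], 0.1],
    [[0, 0, 0], [0, 0, 0.05], 0.1]
  ]
}}

```text
time_s: 8.9
ee_pos: [0.5909, 0.2088, 0.2233]
orientation: [0.975, 0.222, 0.0, -0.0]
force: [1.4, 1.2, 1.0]
grip_width: 0.0296
finger_force: 20.0
```

{"name": "send_rows", "arguments": {
  "deltas": [
    [[0, 0, 0], [0, 0, 0.05], 0.1],
    [[0, 0, 0], [0, 0, 0.05], 0.1],
    [[0, 0, 0], [0, 0, 0.05], 0.1]
  ]
}}

```text
time_s: 9.2
ee_pos: [0.5909, 0.2089, 0.2229]
orientation: [0.975, 0.222, 0.0, -0.0]
force: [3.2, 1.7, 1.8]
grip_width: 0.0299
finger_force: 20.0
```

Force shows light contact, so I release.

{"name": "send_rows", "arguments": {
  "deltas": [
    [[0, 0, 0], [0, 0, 0], 0.4],
    [[0, 0, 0], [0, 0, 0], 0.6],
    [[0, 0, 0], [0, 0, 0], 0.8],
    [[0, 0, 0], [0, 0, 0], 1],
    [[0, 0, 0], [0, 0, 0], 1],
    [[0, 0, 0], [0, 0, 0], 1],
    [[0, 0, 0], [0, 0, 0], 1],
    [[0, 0, 0], [0, 0, 0], 1]
  ]
}}

```text
time_s: 10.0
ee_pos: [0.5905, 0.2086, 0.2226]
orientation: [0.975, 0.222, -0.0, 0.0]
force: [-0.3, -0.6, 0.5]
grip_width: 0.0885
finger_force: 0.0
```

{"name": "send_rows", "arguments": {
  "deltas": [
    [[0, 0, 0], [0, 0, 0], 1],
    [[0, 0, 0], [0, 0, -2], 1],
    [[0, 0, 0], [0, 0, -5], 1],
    [[0, 0, 0], [0, 0, -8], 1],
    [[0, 0, 0], [-4, 0, -9], 0],
    [[0, 0, 0], [-8, 0, -9], 0],
    [[0, 0, 0], [-10, 0, -9], 0],
    [[0, 0, 0], [-10, 0, -9], 0]
  ]
}}

```text
time_s: 10.8
ee_pos: [0.4983, 0.164, 0.3133]
orientation: [0.975, 0.222, -0.0, 0.0]
force: [-0.4, -0.0, 0.3]
grip_width: 0.0659
finger_force: 0.0
```

```bash
python3 - <<'E'
from h import *
s=state(); c=camera("wrist"); cv2.imwrite("pics/w3.png",c["image"][:,:,::-1]); P=pts(c,tool(s)); ok=c["depth"]>0
print(np.round(s["ee_pos"],4),s["force"],s["time_s"],s["grip_width"])
near=ok&(np.hypot(P[...,0]-.5907,P[...,1]-.2082)<.06)
print(np.histogram(P[near][:,2],bins=np.arange(.18,.26,.004)))
for a,b in((.245,.256),(.206,.22),(.198,.206),(.187,.195)):
    q=P[near&(P[...,2]>a)&(P[...,2]<b)]
    if len(q)>5:
        (x,y),r=cv2.minEnclosingCircle((q[:,:2]*1000).astype(np.float32)); print(a,circ(q)," enc",x,y,r,np.median(q[:,2]))
        A=np.c_[q[:,:2]-q[:,:2].mean(0),np.ones(len(q))]; print("  tilt",np.linalg.lstsq(A,q[:,2],rcond=None)[0])
E
python3 rel.py .5907 .2082 .26
```

```text
[0.4983 0.164  0.3133] [-0.37947531 -0.00794598  0.34209144] 10.8 0.06591997518884933
(array([  21,   22,  101, 3544,   11,  130,  776,    1, 3879, 1254,    6,
          8,   13,   10,    9,   10,   63, 1259,    0,    0]), array([0.18 , 0.184, 0.188, 0.192, 0.196, 0.2  , 0.204, 0.208, 0.212,
       0.216, 0.22 , 0.224, 0.228, 0.232, 0.236, 0.24 , 0.244, 0.248,
       0.252, 0.256, 0.26 ]))
0.245 [0.5904, 0.2078, 0.0104, 1321.0]  enc 590.6023559570312 207.80010986328125 14.75752067565918 0.24942190563196917
  tilt [0.00573461 0.00095393 0.24939393]
0.206 [0.5913, 0.2083, 0.0293, 5187.0]  enc 590.5096435546875 207.94732666015625 41.53731918334961 0.2154702126773449
  tilt [-0.00159591  0.00099644  0.2153858 ]
0.198 [0.5911, 0.2082, 0.0405, 853.0]  enc 590.7847900390625 208.04981994628906 41.99892044067383 0.20473188122436647
  tilt [0.00164209 0.00059107 0.20469363]
0.187 [0.5909, 0.2082, 0.0489, 3439.0]  enc 590.6416015625 208.06163024902344 53.990718841552734 0.1937801998390361
  tilt [0.00376926 0.00188697 0.193679  ]
cm [10.05  0.03  5.34] t 10.85 pos [0.5    0.1649 0.3133] F [ 0.22  0.76 -0.17] axes [[0.902, 0.433, 0.001], [0.433, -0.902, 0.0], [0.001, 0.0, -1.0]] w 0.061825391653647074
```

View pics/w3.png

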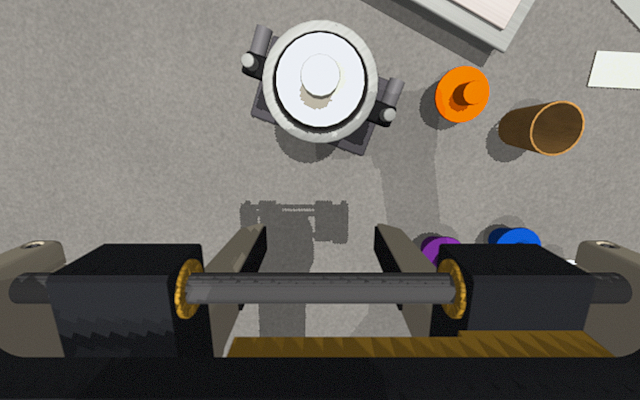

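The picture shows the stopper seated upright and centred at pixel (320,75). The knob top is at 0.2494 and tilt is under 0.01 rad. Next I shut the fingers and go above the knob.

{"name": "send_rows", "arguments": {
  "deltas": [
    [[0, 0, 0], [0, 0, 0], 0],
    [[0, 0, 0], [0, 0, 0], 0],
    [[0, 0, 0], [0, 0, 0], 0],
    [[0, 0, 0], [3, 0, 0], 0],
    [[0, 0, 0], [6, 0, 0], 0],
    [[0, 0, 0], [9, 0, 1], 0],
    [[0, 0, 0], [10, 0, 3], 0],
    [[0, 0, 0], [10, 0, 4], 0]
  ]
}}

```text
time_s: 11.65
ee_pos: [0.5912, 0.2093, 0.2701]
orientation: [0.975, 0.222, -0.001, 0.0]
force: [-1.3, -0.5, -0.5]
grip_width: 0.0012
finger_force: 0.0
```

{"name": "send_rows", "arguments": {
  "deltas": [
    [[0, 0, 0], [0, 0, 0], 0],
    [[0, 0, 0], [0, 0, 0], 0],
    [[0, 0, 0], [0, 0, 0], 0]
  ]
}}

```text
time_s: 11.95
ee_pos: [0.5905, 0.2085, 0.2736]
orientation: [0.975, 0.222, 0.001, -0.0]
force: [-0.1, -0.7, -0.1]
grip_width: 0.0008
finger_force: 0.0
```

```bash
python3 rel.py .5906 .208 .2494
```

```text
cm [-0.01  0.05  2.42] t 11.95 pos [0.5905 0.2085 0.2736] F [-0.11 -0.71 -0.08] axes [[0.901, 0.433, 0.001], [0.433, -0.901, 0.0], [0.001, 0.0, -1.0]] w 0.000759529525771531
```

{"name": "send_rows", "arguments": {
  "deltas": [
    [[0, 0, 0], [0, 0.05, 1], 0],
    [[0, 0, 0], [0, 0.05, 1.8], 0],
    [[0, 0, 0], [0, 0.05, 2.1], 0],
    [[0, 0, 0], [0, 0.05, 2.3], 0],
    [[0, 0, 0], [0, 0.05, 2.4], 0],
    [[0, 0, 0], [0, 0.05, 2.5], 0],
    [[0, 0, 0], [0, 0.05, 2.6], 0],
    [[0, 0, 0], [0, 0.05, 2.7], 0]
  ]
}}

```text
time_s: 12.75
ee_pos: [0.5906, 0.2081, 0.2458]
orientation: [0.975, 0.222, -0.0, 0.0]
force: [-3.0, -1.6, 5.4]
grip_width: 0.0004
finger_force: 2.4
```

{"name": "send_rows", "arguments": {
  "deltas": [
    [[0, 0, 0], [0, 0, 0.1], 0],
    [[0, 0, 0], [0, 0, 0.2], 0],
    [[0, 0, 0], [0, 0, 0.2], 0]
  ]
}}

```text
time_s: 13.05
ee_pos: [0.5907, 0.2081, 0.2434]
orientation: [0.975, 0.222, -0.0, 0.0]
force: [-2.2, -0.0, 2.1]
grip_width: 0.0007
finger_force: 1.0
```

{"name": "send_rows", "arguments": {
  "deltas": [
    [[0, 0, 0], [0, 0, 0.1], 0],
    [[0, 0, 0], [0, 0, 0.2], 0],
    [[0, 0, 0], [0, 0, 0.3], 0]
  ]
}}

```text
time_s: 13.35
ee_pos: [0.5908, 0.2082, 0.2405]
orientation: [0.975, 0.222, 0.0, -0.0]
force: [-2.9, 0.1, 5.0]
grip_width: 0.0008
finger_force: 2.3
```

{"name": "send_rows", "arguments": {
  "deltas": [
    [[0, 0, 0], [0, 0, 0.05], 0],
    [[0, 0, 0], [0, 0, 0.1], 0],
    [[0, 0, 0], [0, 0, 0.1], 0]
  ]
}}

```text
time_s: 13.65
ee_pos: [0.5908, 0.2082, 0.2395]
orientation: [0.975, 0.222, -0.0, -0.0]
force: [-1.8, -1.0, 3.1]
grip_width: 0.0004
finger_force: 1.6
```

{"name": "send_rows", "arguments": {
  "deltas": [
    [[0, 0, 0], [0, 0, 0.05], 0],
    [[0, 0, 0], [0, 0, 0.1], 0],
    [[0, 0, 0], [0, 0, 0.1], 0]
  ]
}}

```text
time_s: 13.95
ee_pos: [0.5908, 0.2082, 0.2386]
orientation: [0.975, 0.222, 0.0, -0.0]
force: [-1.1, -1.3, 4.1]
grip_width: 0.0005
finger_force: 2.3
```

{"name": "send_rows", "arguments": {
  "deltas": [
    [[0, 0, 0], [0, 0, 0.05], 0],
    [[0, 0, 0], [0, 0, 0.05], 0]
  ]
}}

```text
time_s: 14.15
ee_pos: [0.5909, 0.2082, 0.2385]
orientation: [0.975, 0.222, 0.0, -0.0]
force: [-3.2, -1.0, 7.8]
grip_width: 0.0005
finger_force: 3.9
```

{"name": "send_rows", "arguments": {
  "deltas": [
    [[0, 0, 0], [0, 0, 0.05], 0],
    [[0, 0, 0], [0, 0, 0.05], 0]
  ]
}}

```text
time_s: 14.35
ee_pos: [0.5909, 0.2082, 0.2385]
orientation: [0.975, 0.222, 0.0, -0.0]
force: [-2.8, -1.9, 10.6]
grip_width: 0.0004
finger_force: 5.5
```

{"name": "send_rows", "arguments": {
  "deltas": [
    [[0, 0, 0], [0, 0, 0.05], 0],
    [[0, 0, 0], [0, 0, 0.05], 0]
  ]
}}

```text
time_s: 14.55
ee_pos: [0.591, 0.2083, 0.2384]
orientation: [0.975, 0.222, 0.001, -0.0]
force: [-4.1, -3.0, 13.9]
grip_width: 0.0007
finger_force: 7.1
```

{"name": "send_rows", "arguments": {
  "deltas": [
    [[0, 0, 0], [0, 0, 0.03], 0],
    [[0, 0, 0], [0, 0, 0.03], 0],
    [[0, 0, 0], [0, 0, 0.03], 0]
  ]
}}

```text
time_s: 14.85
ee_pos: [0.5911, 0.2083, 0.2384]
orientation: [0.975, 0.222, 0.001, -0.0]
force: [-6.3, -1.9, 15.9]
grip_width: 0.0006
finger_force: 8.1
```

{"name": "send_rows", "arguments": {
  "deltas": [
    [[0, 0, 0], [0, 0, 0.03], 0],
    [[0, 0, 0], [0, 0, 0.03], 0],
    [[0, 0, 0], [0, 0, 0.03], 0],
    [[0, 0, 0], [0, 0, 0.03], 0]
  ]
}}

```text
time_s: 15.25
ee_pos: [0.5911, 0.2083, 0.2383]
orientation: [0.975, 0.222, 0.001, -0.0]
force: [-5.3, -3.7, 17.7]
grip_width: 0.0005
finger_force: 9.0
```

A 17.7 N push at the stop is in the window. I retreat slowly and check.

{"name": "send_rows", "arguments": {
  "deltas": [
    [[0, 0, 0], [0, 0, -0.1], 0],
    [[0, 0, 0], [0, 0, -0.3], 0],
    [[0, 0, 0], [0, 0, -1], 0],
    [[0, 0, 0], [0, 0, -3], 0],
    [[0, 0, 0], [0, 0, -6], 0],
    [[0, 0, 0], [-4, 0, -8], 0],
    [[0, 0, 0], [-8, 0, -8], 0],
    [[0, 0, 0], [-10, 0, -8], 0]
  ]
}}

```text
time_s: 16.05
ee_pos: [0.4986, 0.1638, 0.3173]
orientation: [0.975, 0.222, 0.0, 0.0]
force: [0.8, -0.3, 0.1]
grip_width: 0.0005
finger_force: 0.0
```

{"name": "send_rows", "arguments": {
  "deltas": [
    [[0, 0, 0], [0, 0, 0], 0],
    [[0, 0, 0], [0, 0, 0], 0],
    [[0, 0, 0], [0, 0, 0], 0],
    [[0, 0, 0], [0, 0, 0], 0]
  ]
}}

```text
time_s: 16.45
ee_pos: [0.5015, 0.1654, 0.3162]
orientation: [0.975, 0.222, -0.0, -0.0]
force: [-0.3, 1.0, -0.1]
grip_width: 0.0007
finger_force: 0.0
```

```bash
python3 - <<'E'
from h import *
s=state(); c=camera("wrist"); cv2.imwrite("pics/w4.png",c["image"][:,:,::-1]); P=pts(c,tool(s)); ok=c["depth"]>0
print(np.round(s["ee_pos"],4),s["force"],s["time_s"])
near=ok&(np.hypot(P[...,0]-.5907,P[...,1]-.2082)<.06)
print(np.histogram(P[near][:,2],bins=np.arange(.18,.26,.004))[0])
for a,b in((.232,.245),(.199,.215),(.187,.196)):
    q=P[near&(P[...,2]>a)&(P[...,2]<b)]
    if len(q)>5:
        (x,y),r=cv2.minEnclosingCircle((q[:,:2]*1000).astype(np.float32)); print(a,"enc",x,y,r,np.median(q[:,2]))
        A=np.c_[q[:,:2]-q[:,:2].mean(0),np.ones(len(q))]; print("  tilt",np.linalg.lstsq(A,q[:,2],rcond=None)[0])
E
```

```text
[0.5015 0.1654 0.3162] [-0.28978043  1.03472721 -0.08886514] 16.45
[  74  161  271 4407   13 1229 3356    3    5   11    7    4    9   11
 1119   19    0    0    0    0]
0.232 enc 590.674072265625 208.09898376464844 14.777003288269043 0.23845775925359797
  tilt [0.00309008 0.00577523 0.23839722]
0.199 enc 591.0543212890625 208.16131591796875 38.08592987060547 0.2044699287866219
  tilt [-0.00343912 -0.00077507  0.20446252]
0.187 enc 590.7291259765625 208.06622314453125 53.95054244995117 0.19376437058937612
  tilt [-1.96347077e-03  5.92668596e-05  1.93568656e-01]
```

View pics/w4.png

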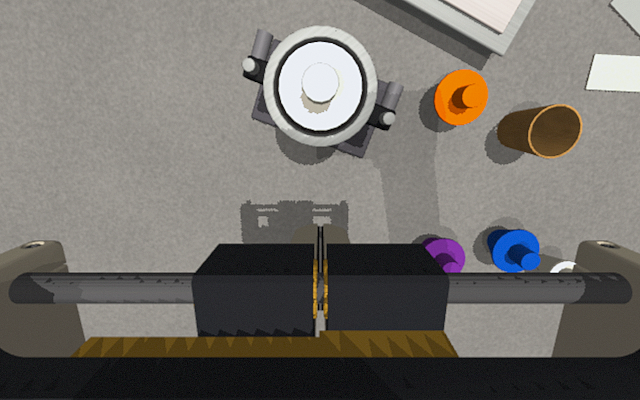

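The stopper stands upright at pixel (320,83), centred within 1 mm. The knob top is 45 mm above the rim, so the collar is flush. I hand in.

```bash
python3 -c "
from cell import *
print(hand_in())"
```

```text
the job is handed in; nothing more can be done
None
```

The larger white stopper is in the flask's neck, upright and centred within about 1 mm; the collar measured flush with the rim after a push of about 18 N at the stop, and the job is handed in (no verdict was returned).

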